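Load the lantern's cell carrier and take off its quarter-turn cap

TASK

Get the camping lantern ready for new cells: put the two spare AA cells upright into the two empty pockets of the four-cell carrier, pushed fully down, and leave the carrier standing on the desk. Then take the cap off the lantern, which stands upside down: its quarter-turn thread may open clockwise or anticlockwise and is not marked, so try both ways. Finish while still holding the cap in the gripper, roughly level and lifted well clear of the lantern, so that somebody else can drop the carrier in; leave the other things on the desk where they are.

Things in the scene. Friction and masses are not known exactly. Their poses are not given: they have to be found in the camera images.
- lantern: Camping lantern standing upside down on its head, fixed: rubber foot disc 120 mm across, white diffuser behind four bars, grey ribbed battery tube 100 mm across on top, wire handle folded down on its -x side (out to 68 mm). Origin on its axis at desk level, z up. The tube's rim is 134 mm up and closed by the cap.
- lantern_mouth (a point): Centre of the lantern's rim, 134 mm above the desk, on the axis about which the cap turns; axes of the lantern. Closed, the cap's x axis is the lantern's x axis. Which way the cap opens (clockwise or anticlockwise from above) changes from case to case and cannot be seen.
- cap: Black round cap 98 mm across, about 80 g. Origin on its axis at the flange's underside (rests on the rim), z up. Flange 6 mm thick, finger bar on top, a plug with two lugs 14 mm down into the tube, 2 mm of play. One way it meets a rigid stop after about 3 degrees; the other way it turns freely without rising, and at 52 to 125 degrees it lifts straight off; at less it is held down.
- cap_grip (a point): Point on the cap's axis inside its finger bar, 18.5 mm above the cap's origin; axes of the cap. The bar runs along the cap's x across the flange: 64 mm long, 14 mm thick, its top 28 mm and its foot 6 mm above the cap's origin. Grip it across the 14 mm (along the cap's y).
- carrier: Round grey carrier 70 mm across for four AA cells, about 0.25 kg, loose on the desk. Origin at its underside on its axis, z up. Four round sleeves with rims 26 mm high, axes 24 mm from the carrier's axis at 45, 135, 225 and 315 degrees from its x; a low post 13.6 mm thick, 24 mm high, between them. Two sleeves hold a cell (top at 55 mm), two are empty; which ones changes.
- pocket0 (a point): Centre of the floor of sleeve 0 of the carrier, 4 mm above the desk; the sleeve's bore is 17 mm, widening at the rim, which is 22 mm above this point.
- pocket1 (a point): Centre of the floor of sleeve 1 of the carrier, 4 mm above the desk; the sleeve's bore is 17 mm, widening at the rim, which is 22 mm above this point.
- pocket2 (a point): Centre of the floor of sleeve 2 of the carrier, 4 mm above the desk; the sleeve's bore is 17 mm, widening at the rim, which is 22 mm above this point.
- pocket3 (a point): Centre of the floor of sleeve 3 of the carrier, 4 mm above the desk; the sleeve's bore is 17 mm, widening at the rim, which is 22 mm above this point.
- cell_a: AA cell, 14.2 mm thick and 51 mm long, 24 g, standing in one of the carrier's sleeves from the start. Origin at the centre of its lower end, z along it, up.
- cell_b: AA cell, 14.2 mm thick and 51 mm long, 24 g, standing in one of the carrier's sleeves from the start. Origin at the centre of its lower end, z along it, up.
- cell_c: Spare AA cell, 14.2 mm thick and 51 mm long, 24 g, loose, standing on end on the desk. Origin at the centre of its lower end, z along it, up.
- cell_d: Spare AA cell, 14.2 mm thick and 51 mm long, 24 g, loose, standing on end on the desk. Origin at the centre of its lower end, z along it, up.
- lip_balm: Bystander: plain lip balm tube 19 mm thick and 68 mm tall, standing near the spare cells. Origin at the centre of its lower end.
- glue_stick: Bystander: glue stick 26 mm thick and 90 mm tall, standing. Origin at the centre of its lower end.
- eraser: Bystander: eraser 22x50x13 mm, lying. Origin at the centre of its underside.
- note_pad: Bystander: pad of square notes 50x50x11 mm, lying. Origin at the centre of its underside.
- pencil: Bystander: pencil 178 mm long, 8 mm thick, lying along its x axis. Origin at the centre of its underside.
Not all that is in view belongs to the job. Several things have the shape of the cap; the one meant has the colours described above.

How it is judged (in metres and radians):
On the way:
1. all four pockets of the carrier hold a cell, fully down, and the gripper has let go of them (distance between any of cell_a, cell_b, cell_c, cell_d and pocket0 below 0.004 m and distance between any of cell_a, cell_b, cell_c, cell_d and pocket1 below 0.004 m and distance between any of cell_a, cell_b, cell_c, cell_d and pocket2 below 0.004 m and distance between any of cell_a, cell_b, cell_c, cell_d and pocket3 below 0.004 m and contact force between the fingers and cell_a below 0.1 N and contact force between the fingers and cell_b below 0.1 N and contact force between the fingers and cell_c below 0.1 N and contact force between the fingers and cell_d below 0.1 N), for 0.2 s.
At the end, for the whole second after the job is handed in: Each pocket holds an AA cell, its lower end within 4 mm of the floor's centre; the carrier stands level on the desk; the cap is held in the fingers, at rest, within 0.35 rad of level, touching the lantern nowhere, its grip point 60 mm or more above the rim (18.5 mm when closed) (distance between any of cell_a, cell_b, cell_c, cell_d and pocket0 below 0.004 m and distance between any of cell_a, cell_b, cell_c, cell_d and pocket1 below 0.004 m and distance between any of cell_a, cell_b, cell_c, cell_d and pocket2 below 0.004 m and distance between any of cell_a, cell_b, cell_c, cell_d and pocket3 below 0.004 m and angle between carrier's own z axis and vertical below 0.05 rad and height (world z) of carrier below 0.005 m and z of cap_grip in the frame of lantern_mouth above 0.06 m and angle between cap's own z axis and vertical below 0.35 rad and linear speed of cap below 0.03 m/s and contact force between the fingers and cap above 1 N and contact force between cap and lantern below 0.05 N); the arm keeps its last pose, push and grip.
It fails at once if a bystander (lip balm, glue stick, eraser, note pad, pencil) is moved by more than 30 mm or knocked over (distance of any of lip_balm, glue_stick, eraser, note_pad, pencil from where it was at the start of the episode above 0.03 m or angle between any of lip_balm, glue_stick's own z axis and vertical above 0.6 rad).
It also fails if it takes over 72 s, if anything falls off the work surface, if the arm or the gripper's body presses on something with over 40 N, if the wrist force passes 120 N, or if a joint passes its speed limit or range.

ROBOT

A 6-joint arm with a two-finger parallel gripper is mounted at the origin on a cart in front of the work surface, level with it; the furniture and walls round the work are solid. World frame = base frame: x ahead of the robot, y to its left, z up, the work surface at z = 0. Lengths are in m, angles in degrees, forces in N, time in s.
With the tool pointing down it reaches from about 0.35 to 0.875 m from the base axis. Payload 4.2 kg.
Tool frame: the origin (TCP) lies midway between the tips of the shut fingers; the grasp point (between the pads) lies 19 mm behind it; z points along the fingers, y is the direction in which the jaws open and shut (so a half turn about z gives the same grasp; the last joint's range is limited). The gripper opens to 87 mm and grips with 3 to 60 N. Pads are 19 mm wide; open, the fingers measure 117 mm over their backs; the gripper's body (75 mm by 190 mm) begins 51 mm behind the grasp point.
Start: joints at [79.847, 22.042, 0.453, 0, -68.411, -14.817], TCP at [0.264, 0.567, 0.223] pointing down, gripper open.
Joint ranges: [-179.83, 179.83], [-69.29, 118.12], [-61.27, 80.66], [-181.25, 117.63], [-171.15, -9.14], [-177.46, 177.46]. Speed limits (degrees/s): [159.86, 159.86, 180, 180, 180, 180].

INTERFACE

Orientations are given as a 3x3 rotation matrix whose columns are the frame's x, y, z axes.
In Python, from station import r gives the robot as it stands.
- The arm moves only by the tool carry_out, never from a script. Its argument "steps" is a list of rows, each a list of 2 entries, a list of its own where there are three numbers: the shift along the tool's x, y, z in cm, then the turn about the tool's z in degrees. In form: [[[x, y, z], twist], ...]. A call has 1 to 20 rows; each row is the pose to reach, as a shift and turn from the pose measured when the call began, along the tool's axes at that moment; what a row does not reach only later rows make up. A row lasts 1/10 s, in which the tool goes at most 50 mm and 8.59 degrees, less where a joint would pass 70% of its speed; a pose out of reach is approached as far as the arm can. A call with a gripper value outside its range is refused whole. "gripper" is the gripper's target within -1 to 1 (fully open at 1, half-way at 0, shut at -1), set as the call begins (left out, the last holds). The fingers move at their own pace and stop on an object; the grip force is fixed at half the most. Time passes only in rows, so rows that repeat a pose let the fingers close. It gives the time, the measured TCP pose, the force and the opening at its end, in the units of the state.
- r.sense(): the state, without advancing time (a new reading comes with each control period).
- r.capture(name): name is "scene" or "top"; returns the picture (420x560x3 uint8, red, green, blue); there is no depth.
- r.calibration(name): a dict with "camera_matrix" (3x3 intrinsics, pixels), "world_from_camera" (4x4, takes a point from camera to world coordinates). Camera axes: x right, y up, looking along -z (the intrinsics and any distortion apply to the point x, -y, -z); pixel columns grow to the right and rows downward; lengths in m; the calibration is good to about 2 mm. A picture is of the moment at which its call begins. calibration takes no time and is no camera call.
- r.finish_job(): hands the job in, once; it reports no verdict.
Trained networks look in the newest picture that a camera, given by its name, has taken for a name from the list of things; names that differ only in an ending like _2 or _b are one class to them, and where a whole thing is asked for, a point or a joint stands for the part that bears it (a point fixed in the world has none). Each returns a list of dicts, best first, with "confidence" (0 to 1); they miss things now and then, are a little off and sometimes report something else, mostly with a low value. They report only what shows in the picture. A call takes as long as a camera call. They do not tell look-alikes from the thing itself.
- r.cut_out(camera, target): "pixels" (420x560 bool, what is visible of it).
- r.place_of(camera, target): "centre" ([x, y, z] in m, in world coordinates, good to about 4 mm: a listed point, or the origin of a listed thing).
The state is a dict: "time_s": time; "joints": joint angles; "joint_velocities": joint speeds; "effort": joint torques, N m; "tcp_pos": TCP position; "ee_rot": TCP orientation; "wrist_force": force on the tool from outside, world axes, zero at the start; "moment": the same for the moment, N m; "gripper_width": opening from 0.0 (shut) to 1.0 (fully open).
Only numpy, scipy, OpenCV 4.12 (cv2) and the standard library are available. Lean on these libraries where they do the work, as an engineer would, in place of code of your own. Each camera call takes 0.05 s, during which the arm holds its last target. There are 200 camera calls.

## Working session

There is one attempt and no reset: what is moved stays moved. The work goes in short steps, Python scripts to look and compute and a tool call to move; the robot and the scene stay as the last step left them, time stands still between calls to the robot, and variables do not carry over. Pictures are saved under pics/ and viewed, about 8 in all and at most 12, crops included, and the job is handed in when it is done.

Besides the shell and the picture viewer there is one more tool, called after "Emit:" by a JSON object that holds its "name" and its "arguments", one argument or row to a line. carry_out: Moves the arm, as the interface text tells. Its arguments: {"type":"object","properties":{"steps":{"type":"array","items":{"type":"array"}},"gripper":{"type":"number"}},"required":["steps"]}

```bash
mkdir -p pics
cat > h.py <<'E'
from station import r
import numpy as np, cv2
def cal(n):
    c=r.calibration(n); return np.array(c["camera_matrix"]),np.array(c["world_from_camera"])
def proj(n,p):
    K,T=cal(n); q=np.linalg.inv(T)@np.append(p,1); v=K@np.array([q[0],-q[1],-q[2]]); return v[:2]/v[2]
def ray(n,u,v,z):
    K,T=cal(n); d=np.linalg.inv(K)@np.array([u,v,1]); d=T[:3,:3]@np.array([d[0],-d[1],-d[2]]); o=T[:3,3]
    return o+d*(z-o[2])/d[2]
def save(n,f,crop=None,s=1):
    im=r.capture(n)
    if crop: a,b,c,d=crop; im=im[b:d,a:c]
    im=cv2.resize(im,None,fx=s,fy=s,interpolation=cv2.INTER_CUBIC); cv2.imwrite("pics/"+f,im[:,:,::-1])
E
python3 - <<'E'
from h import *
save("top","top0.png"); save("scene","sc0.png")
for n in ("top","scene"):
    print(n,cal(n)[1][:3,3].round(3))
    for t in ("lantern_mouth","cap_grip","carrier","pocket0","pocket1","pocket2","pocket3","cell_a","cell_c","lip_balm","glue_stick","eraser","note_pad","pencil"):
        print(t,[(np.round(d["centre"],3).tolist(),round(d["confidence"],2),proj(n,d["centre"]).round().tolist()) for d in r.place_of(n,t)])
s=r.sense();print(s["tcp_pos"],s["ee_rot"],s["time_s"])
E
```

```text
top [0.402 0.007 1.069]
lantern_mouth []
cap_grip [([0.34, 0.033, 0.032], 0.73, [266.0, 281.0]), ([0.579, -0.263, 0.154], 0.7, [392.0, 186.0]), ([0.616, 0.143, 0.034], 0.64, [229.0, 177.0])]
carrier [([0.501, 0.251, -0.002], 0.82, [189.0, 219.0])]
pocket0 [([0.51, 0.23, 0.004], 0.98, [197.0, 216.0]), ([0.481, 0.238, 0.003], 0.9, [193.0, 226.0]), ([0.483, 0.272, 0.006], 0.86, [181.0, 225.0]), ([0.415, -0.085, 0.003], 0.32, [310.0, 254.0])]
pocket1 [([0.51, 0.23, 0.004], 0.98, [197.0, 216.0]), ([0.481, 0.238, 0.003], 0.9, [193.0, 226.0]), ([0.483, 0.272, 0.006], 0.86, [181.0, 225.0]), ([0.415, -0.085, 0.003], 0.32, [310.0, 254.0])]
pocket2 [([0.51, 0.23, 0.004], 0.98, [197.0, 216.0]), ([0.481, 0.238, 0.003], 0.9, [193.0, 226.0]), ([0.483, 0.272, 0.006], 0.86, [181.0, 225.0]), ([0.415, -0.085, 0.003], 0.32, [310.0, 254.0])]
pocket3 [([0.51, 0.23, 0.004], 0.98, [197.0, 216.0]), ([0.481, 0.238, 0.003], 0.9, [193.0, 226.0]), ([0.483, 0.272, 0.006], 0.86, [181.0, 225.0]), ([0.415, -0.085, 0.003], 0.32, [310.0, 254.0])]
cell_a [([0.511, 0.23, 0.003], 0.72, [197.0, 215.0]), ([0.644, 0.027, -0
[... 2335 characters left out ...]
4.0]), ([0.697, -0.07, -0.004], 0.46, [361.0, 251.0]), ([0.644, 0.032, -0.002], 0.2, [316.0, 231.0])]
eraser [([0.489, -0.075, -0.0], 0.77, [280.0, 286.0]), ([0.415, -0.09, 0.003], 0.44, [251.0, 304.0]), ([0.519, 0.265, 0.004], 0.28, [224.0, 191.0])]
note_pad [([0.698, -0.068, -0.006], 0.88, [360.0, 251.0]), ([0.418, -0.088, -0.002], 0.37, [252.0, 305.0]), ([0.486, 0.271, 0.007], 0.36, [211.0, 193.0]), ([0.643, 0.03, -0.002], 0.36, [316.0, 232.0])]
pencil [([0.39, 0.172, -0.004], 0.61, [190.0, 232.0])]
[0.26380334 0.5665564  0.22253581] [[ 9.06524658e-01 -4.22152869e-01 -1.10868682e-05]
 [-4.22152869e-01 -9.06524656e-01 -6.26617211e-05]
 [ 1.64023060e-05  6.14847485e-05 -9.99999998e-01]] 1.5
```

View pics/top0.png

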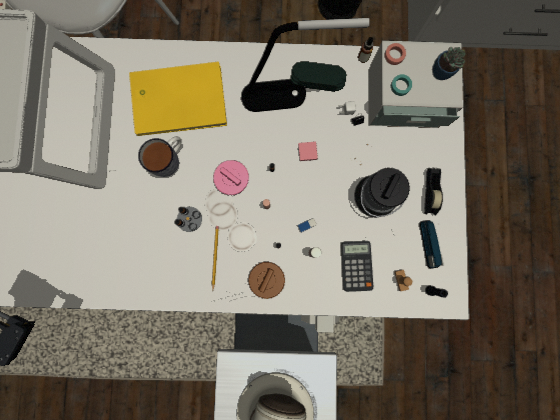

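View pics/sc0.png

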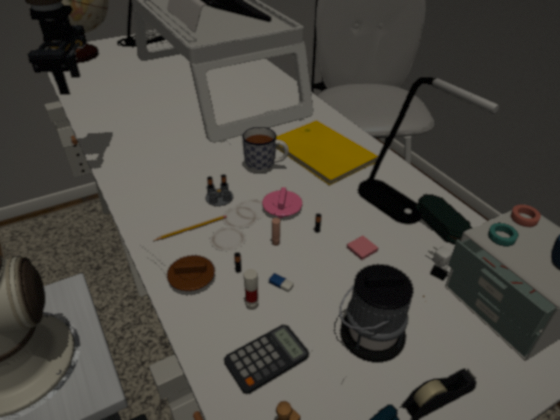

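Three things have the cap's shape: brown at top (267,281), pink at top (230,177) and black at top (388,187) on the lantern. The black one fits the description. Empty sleeves seem to be those on the -y side. I'll confirm both in a composite crop and refine the poses.

Run:
```python
from h import *
from scipy.optimize import least_squares
t=r.capture("top"); s=r.capture("scene")
z=lambda im,c,w,k:cv2.resize(im[c[1]-w*3//4:c[1]+w*3//4,c[0]-w:c[0]+w],(390,290),interpolation=cv2.INTER_CUBIC)
a=np.vstack([np.hstack([z(t,(189,217),24,8),z(t,(388,190),40,5)]),np.hstack([z(s,(219,190),30,6),z(s,(380,305),50,4)])])
cv2.imwrite("pics/comp.png",a[:,:,::-1])
P=[]
for n in ("top","scene"):
    P+=[d["centre"] for d in r.place_of(n,"pocket0") if d["confidence"]>.4]
P=np.array(P)[:,:2]
def sl(q): return np.array([[q[0]+.024*np.cos(q[2]+k*np.pi/2),q[1]+.024*np.sin(q[2]+k*np.pi/2)] for k in range(4)])
f=lambda q:np.array([np.linalg.norm(sl(q)-p,axis=1).min() for p in P])
best=min((least_squares(f,[.499,.251,y]) for y in np.radians([0,30,60])),key=lambda o:o.cost)
print("carrier",best.x.round(4),np.degrees(best.x[2]),(f(best.x)*1e3).round(1)); print(sl(best.x).round(4))
# mask-based
for n in ("top","scene"):
    for d in r.cut_out(n,"cell_c"):
        v,u=np.nonzero(d["pixels"]); print(n,"cell",round(d["confidence"],2),u.mean().round(1),v.mean().round(1),len(u),ray(n,u.mean(),v.mean(),.0255)[:2].round(4))
    for d in r.cut_out(n,"cap"):
        v,u=np.nonzero(d["pixels"]); print(n,"cap",round(d["confidence"],2),u.mean().round(1),v.mean().round(1),len(u),u.min(),u.max(),v.min(),v.max(),ray(n,u.mean(),v.mean(),.142)[:2].round(4))
    for d in r.place_of(n,"lantern")[:1]+r.place_of(n,"cap")[:3]: print(n,np.round(d["centre"],3),round(d["confidence"],2))
# dark/bar line of cap in top
print(r.sense()["time_s"])
```

```text
carrier [0.5102 0.1707 1.7415] 99.78184323358145 [ 67.2  36.9  82.5  52.5  49.7  74.1  70.4 414.6]
[[0.5061 0.1943]
 [0.4865 0.1666]
 [0.5143 0.147 ]
 [0.5338 0.1747]]
top cell 0.53 181.9 209.8 28 [0.5229 0.2663]
top cell 0.33 307.1 150.9 325 [ 0.6965 -0.0685]
top cap 0.77 230.5 177.1 994 213 248 160 195 [0.5925 0.1244]
top cap 0.71 266.4 279.8 974 249 284 263 297 [0.3494 0.0293]
top cap 0.6 388.6 186.6 1312 368 409 167 206 [ 0.5809 -0.2596]
top cap 0.39 368.3 199.8 688 355 390 176 216 [ 0.547  -0.2102]
top [ 0.581 -0.258  0.001] 0.79
top [0.341 0.031 0.013] 0.7
top [0.62  0.139 0.014] 0.67
top [ 0.579 -0.267  0.133] 0.58
scene cell 0.61 218.3 195.3 477 [0.4896 0.2305]
scene cell 0.6 317.7 223.0 134 [0.6454 0.0279]
scene cell 0.58 237.5 261.5 123 [0.4342 0.0069]
scene cell 0.45 210.0 182.0 64 [0.4935 0.2907]
scene cell 0.4 223.3 180.2 74 [0.5259 0.2814]
scene cap 0.86 383.5 286.3 2125 354 413 264 309 [ 0.5753 -0.2652]
scene cap 0.64 282.2 202.3 846 262 302 187 216 [0.5389 0.0067]
scene [ 0.578 -0.263 -0.   ] 0.79
scene [ 0.577 -0.261  0.132] 0.86
scene [0.342 0.035 0.02 ] 0.67
scene [0.615 0.141 0.014] 0.63
2.1
```

View pics/comp.png

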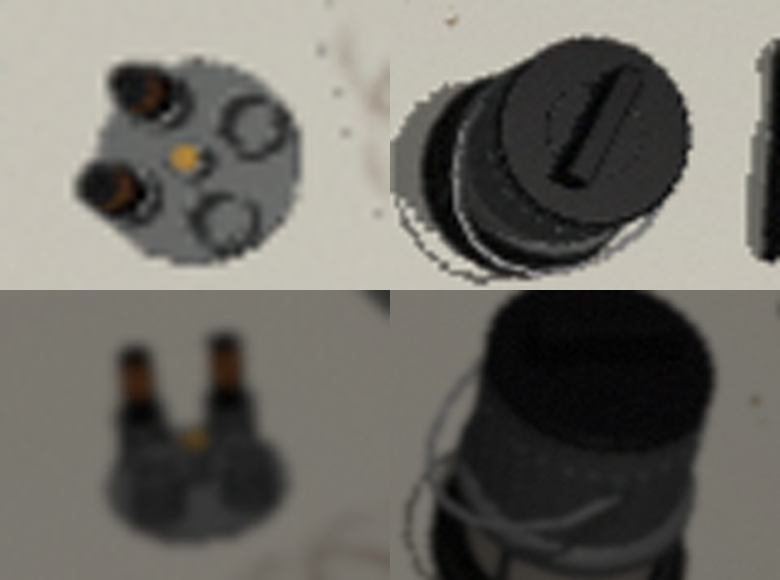

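Run:
```python
from h import *
from scipy.optimize import least_squares
A=[(.481,.238),(.479,.238)];B=[(.510,.230),(.512,.228)];C=[(.483,.272),(.487,.271),(.486,.273),(.486,.272)];D=[(.519,.265)]*2+[(.520,.265)]
e=lambda u,v:(165+u*.1231,199+v*.1241)
a=ray("top",*e(228,222),.026)[:2];b=ray("top",*e(255,127),.026)[:2];p=ray("top",*e(185,157),.024)[:2]
print("eye",a,b,p)
# order ccw: A,B,D,C
def sl(q): return np.array([[q[0]+.024*np.cos(q[2]+k*np.pi/2),q[1]+.024*np.sin(q[2]+k*np.pi/2)] for k in range(4)])
def f(q):
    S=sl(q);o=[]
    for i,L in enumerate((A,B,D,C)): o+= list(np.mean(L,0)-S[i])
    return np.array(o+list(a-S[0])+list(b-S[1])+list(p-q[:2]))
x=least_squares(f,[.499,.251,np.radians(215)]).x
print(x.round(4),np.degrees(x[2]),sl(x).round(4));print((f(x)*1e3).reshape(-1,2).round(1))
# bar in top
t=r.capture("top");s=r.sense();R=s["ee_rot"];R=np.array(R)
for nm,g in dict(c=(.4335,.004,.12),d=(.6435,.029,.12)).items(): print(nm,R.T@(np.array(g)-s["tcp_pos"])*100)
cv2.imwrite("pics/cap.png",cv2.resize(cv2.convertScaleAbs(t[165:210,365:412],alpha=2.2),(564,540),interpolation=cv2.INTER_CUBIC)[:,:,::-1])
print(s["time_s"])
```

```text
eye [0.47836686 0.2335723 ] [0.51044954 0.22637467] [0.4998768  0.24944215]
[0.4988 0.2495 3.7077] 212.43633890559468 [[0.4786 0.2366]
 [0.5117 0.2292]
 [0.5191 0.2624]
 [0.486  0.2698]]
[[ 1.4  1.4]
 [-0.7 -0.2]
 [ 0.2  2.6]
 [-0.5  2.2]
 [-0.2 -3.1]
 [-1.3 -2.9]
 [ 1.  -0.1]]
c [39.13168479 43.8379214  10.25457568]
d [57.11344203 32.70659597 10.25528884]
2.15
```

View pics/cap.png

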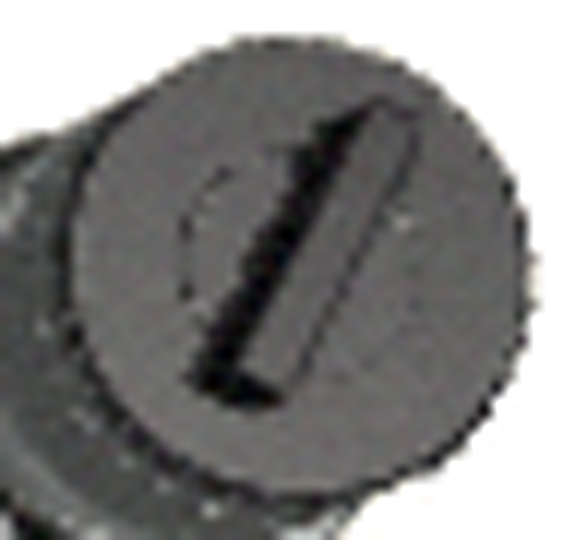

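The enlarged crop shows the black cap seated on the lantern, with its bar running from (270,378) to (393,112), about -26° in the world frame. This is the cap meant. First I go above cell_c.

Emit:
{"name": "carry_out", "arguments": {
  "steps": [
    [[39.1,43.8,10.2],0],
    [[39.1,43.8,10.2],0],
    [[39.1,43.8,10.2],0],
    [[39.1,43.8,10.2],0],
    [[39.1,43.8,10.2],0],
    [[39.1,43.8,10.2],0],
    [[39.1,43.8,10.2],0],
    [[39.1,43.8,10.2],0],
    [[39.1,43.8,10.2],0],
    [[39.1,43.8,10.2],0],
    [[39.1,43.8,10.2],0],
    [[39.1,43.8,10.2],0],
    [[39.1,43.8,10.2],0],
    [[39.1,43.8,10.2],0],
    [[39.1,43.8,10.2],0]
  ],
  "gripper": 0
}}

```text
time_s: 3.65
tcp_pos: [0.4336, 0.005, 0.1209]
ee_rot: [[0.907, -0.421, 0.001], [-0.421, -0.907, 0.0], [0.001, -0.001, -1.0]]
wrist_force: [-0.4, 0.2, -0.1]
gripper_width: 0.499
```

Emit:
{"name": "carry_out", "arguments": {
  "steps": [
    [[0,0,4.5],0],
    [[0,0,7.5],0],
    [[0,0,9.3],0],
    [[0,0,9.3],0],
    [[0,0,9.3],0]
  ]
}}

```text
time_s: 4.15
tcp_pos: [0.4342, 0.0063, 0.0284]
ee_rot: [[0.908, -0.419, 0.002], [-0.419, -0.908, 0.0], [0.001, -0.001, -1.0]]
wrist_force: [-0.2, -0.1, -0.1]
gripper_width: 0.499
```

Emit:
{"name": "carry_out", "arguments": {
  "steps": [
    [[0,0,0],0],
    [[0,0,0],0],
    [[0,0,0],0],
    [[0,0,0],0],
    [[0,0,0],0],
    [[0,0,0],0]
  ],
  "gripper": -1
}}

```text
time_s: 4.75
tcp_pos: [0.4344, 0.0063, 0.0288]
ee_rot: [[0.908, -0.419, 0.002], [-0.419, -0.908, 0.0], [0.002, -0.001, -1.0]]
wrist_force: [-0.7, -0.2, 2.9]
gripper_width: 0.15
```

Emit:
{"name": "carry_out", "arguments": {
  "steps": [
    [[0,0,0],0],
    [[0,0,0],0],
    [[0,0,0],8],
    [[0,0,0],16],
    [[0,0,0],24],
    [[0,0,0],32],
    [[0,0,0],40],
    [[0,0,0],48],
    [[0,0,0],56],
    [[0,0,0],64],
    [[0,0,0],72],
    [[0,0,0],80],
    [[0,0,0],85],
    [[0,0,0],85]
  ],
  "gripper": -0.35
}}

```text
time_s: 6.15
tcp_pos: [0.4342, 0.0062, 0.0286]
ee_rot: [[-0.338, -0.941, 0.002], [-0.941, 0.338, 0.0], [-0.001, -0.001, -1.0]]
wrist_force: [0.4, -0.2, -0.1]
gripper_width: 0.324
```

Emit:
{"name": "carry_out", "arguments": {
  "steps": [
    [[0,0,0],0],
    [[0,0,0],0],
    [[0,0,0],0],
    [[0,0,0],0],
    [[0,0,0],0]
  ],
  "gripper": -1
}}

```text
time_s: 6.65
tcp_pos: [0.4342, 0.0062, 0.0285]
ee_rot: [[-0.338, -0.941, 0.002], [-0.941, 0.338, 0.0], [-0.001, -0.001, -1.0]]
wrist_force: [-0.8, 0.1, -0.4]
gripper_width: 0.151
```

Run:
```python
from h import *
s=r.sense();R=np.array(s["ee_rot"]);p=np.array(s["tcp_pos"]);print(np.degrees(s["joints"]) if max(np.abs(s["joints"]))<7 else s["joints"])
for t in ("A",(.4786,.2366)),("B",(.5117,.2292)): print(t[0],R.T@(np.array([*t[1],.09])-p)*100, "y ang",np.degrees(np.arctan2(R[1,1],R[0,1])))
print(p,s["gripper_width"])
```

```text
[ 2.24245129e+01  1.89353706e+01 -3.96518949e+01  3.89297555e-02
 -3.13210192e+01 -4.22006894e+01]
A [-23.1907334    3.59592875  -6.13160823] y ang 160.25703065816322
B [-23.61235049   0.23052942  -6.12647445] y ang 160.25703065816322
[0.43420617 0.00619509 0.02854669] 0.15091678621821947
```

Emit:
{"name": "carry_out", "arguments": {
  "steps": [
    [[0,0,-5],0],
    [[0,0,-6.2],0],
    [[-4,0,-6.2],8],
    [[-9,0,-6.2],16],
    [[-14,0.1,-6.2],24],
    [[-19,0.2,-6.2],32],
    [[-23.6,0.2,-6.2],37.9],
    [[-23.6,0.2,-6.2],37.9],
    [[-23.6,0.2,-6.2],37.9],
    [[-23.6,0.2,-6.2],37.9]
  ]
}}

```text
time_s: 7.65
tcp_pos: [0.5111, 0.2279, 0.0903]
ee_rot: [[-0.845, -0.535, 0.0], [-0.535, 0.845, -0.001], [0.0, -0.001, -1.0]]
wrist_force: [0.4, -0.2, -0.3]
gripper_width: 0.154
```

Run:
```python
from h import *
s=r.sense();R=np.array(s["ee_rot"]);p=np.array(s["tcp_pos"]);print(p,s["gripper_width"],R.round(3))
t=r.capture("top");c=r.capture("scene")
z=lambda im,c,w:cv2.resize(im[c[1]-w*3//4:c[1]+w*3//4,c[0]-w:c[0]+w],(390,290),interpolation=cv2.INTER_CUBIC)
cv2.imwrite("pics/b1.png",np.hstack([z(t,(197,216),40),cv2.convertScaleAbs(z(c,(225,180),36),alpha=1.6)])[:,:,::-1])
for k in ((.4786,.2366,.026),(.5117,.2292,.026)): print(proj("top",k),proj("scene",k))
for n in ("top","scene"): print([(np.round(d["centre"],3).tolist(),round(d["confidence"],2)) for q in ("cell_c","pocket0") for d in r.place_of(n,q)])
```

```text
[0.51110693 0.22792822 0.09028368] 0.1540638982062205 [[-0.845 -0.535  0.   ]
 [-0.535  0.845 -0.001]
 [ 0.    -0.001 -1.   ]]
[191.94347638 226.43039063] [213.04715263 195.16621422]
[195.36668417 214.2687421 ] [226.80984917 192.7805614 ]
[([0.644, 0.028, 0.001], 0.62), ([0.479, 0.237, 0.006], 0.71), ([0.485, 0.271, 0.004], 0.68), ([0.511, 0.232, 0.004], 0.61)]
[([0.489, 0.272, 0.004], 0.63), ([0.502, 0.251, -0.002], 0.58), ([0.643, 0.03, 0.0], 0.53), ([0.518, 0.263, 0.004], 0.93), ([0.512, 0.228, 0.005], 0.9), ([0.488, 0.268, 0.004], 0.62), ([0.477, 0.235, 0.004], 0.59), ([0.485, 0.272, 0.004], 0.15)]
```

View pics/b1.png

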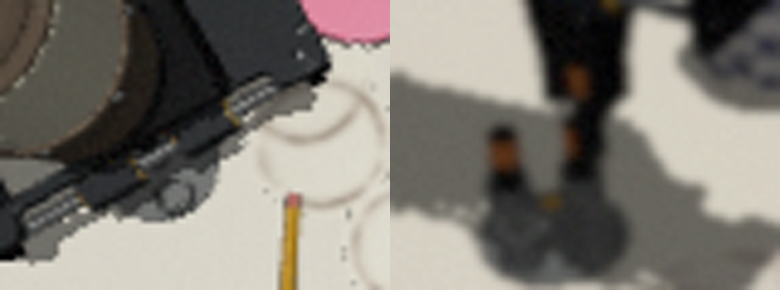

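The picture shows the held cell (scene crop 575,80) above the right-hand empty sleeve, and the estimates agree to about 1–2 mm. I lower partway and check the force.

Emit:
{"name": "carry_out", "arguments": {
  "steps": [
    [[-0.12,0.08,0],0],
    [[-0.12,0.08,2],0],
    [[-0.12,0.08,3],0],
    [[-0.12,0.08,3.6],0],
    [[-0.12,0.08,4.0],0],
    [[-0.12,0.08,4.2],0],
    [[-0.12,0.08,4.2],0]
  ]
}}

```text
time_s: 8.65
tcp_pos: [0.5127, 0.2297, 0.049]
ee_rot: [[-0.845, -0.535, 0.002], [-0.535, 0.845, 0.0], [-0.002, -0.001, -1.0]]
wrist_force: [1.0, 0.3, -0.3]
gripper_width: 0.151
```

Emit:
{"name": "carry_out", "arguments": {
  "steps": [
    [[0,0,0.5],0],
    [[0,0,1.0],0],
    [[0,0,1.4],0],
    [[0,0,1.65],0],
    [[0,0,1.75],0],
    [[0,0,1.75],0]
  ]
}}

```text
time_s: 9.25
tcp_pos: [0.5129, 0.2297, 0.0325]
ee_rot: [[-0.845, -0.535, 0.002], [-0.535, 0.845, 0.0], [-0.002, -0.001, -1.0]]
wrist_force: [-2.2, -0.7, 5.8]
gripper_width: 0.149
```

Emit:
{"name": "carry_out", "arguments": {
  "steps": [
    [[0,0,0],0],
    [[0,0,0],0],
    [[0,0,0],0],
    [[0,0,-2],0],
    [[0,0,-5],0],
    [[0,0,-8.5],0],
    [[0,-5,-8.8],0],
    [[-0.1,-10,-8.8],0],
    [[-0.2,-15,-8.8],0],
    [[-0.3,-20,-8.8],0],
    [[-0.3,-24,-8.8],0],
    [[-0.3,-24,-8.8],0],
    [[-0.3,-24,-8.8],0]
  ],
  "gripper": -0.4
}}

```text
time_s: 10.55
tcp_pos: [0.6435, 0.0276, 0.1198]
ee_rot: [[-0.846, -0.533, 0.001], [-0.533, 0.846, 0.0], [-0.001, -0.0, -1.0]]
wrist_force: [0.5, 0.7, -0.6]
gripper_width: 0.298
```

Run:
```python
from h import *
s=r.sense();R=np.array(s["ee_rot"]);p=np.array(s["tcp_pos"]);print(p,s["gripper_width"],s["wrist_force"])
t=r.capture("top");c=r.capture("scene")
z=lambda im,c,w:cv2.resize(im[c[1]-w*3//4:c[1]+w*3//4,c[0]-w:c[0]+w],(390,290),interpolation=cv2.INTER_CUBIC)
cv2.imwrite("pics/b2.png",np.hstack([z(t,(189,217),24),cv2.convertScaleAbs(z(c,(219,185),36),alpha=1.6)])[:,:,::-1])
for n in ("top","scene"):
  for q in ("cell_c","pocket0","carrier"): print(n,q,[(np.round(d["centre"],4).tolist(),round(d["confidence"],2)) for d in r.place_of(n,q)])
print("d shift",R.T@(np.array([.6435,.029,.0285])-p)*100)
```

```text
[0.64348411 0.02755804 0.11981692] 0.29787648312937703 [ 0.52169862  0.7490186  -0.62850865]
top cell_c []
top pocket0 [([0.5801, -0.2677, 0.131], 0.57)]
top carrier []
scene cell_c [([0.6415, 0.0317, -0.0017], 0.7), ([0.52, 0.2647, 0.005], 0.63), ([0.4858, 0.27, 0.0026], 0.62), ([0.5128, 0.2286, 0.0063], 0.56)]
scene pocket0 [([0.4818, 0.2344, 0.0026], 0.92), ([0.5116, 0.2287, 0.0052], 0.82), ([0.4892, 0.2684, 0.0047], 0.79), ([0.5185, 0.2645, 0.0039], 0.68)]
scene carrier [([0.4965, 0.2519, -0.0002], 0.83), ([0.5414, 0.0428, 0.0008], 0.24)]
d shift [-0.07001097  0.12409191  9.13171939]
```

View pics/b2.png

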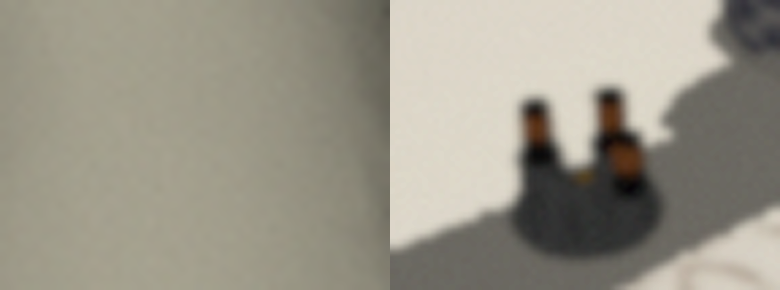

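The third cell now stands in the right-hand sleeve (crop 625,160). The arm hides the top view here. Next is cell_d.

Emit:
{"name": "carry_out", "arguments": {
  "steps": [
    [[0,0.2,0],0],
    [[0,0.2,4],0],
    [[0,0.2,7.5],0],
    [[0,0.2,9.1],0],
    [[0,0.2,9.1],0],
    [[0,0.2,9.1],0]
  ],
  "gripper": 0
}}

```text
time_s: 11.55
tcp_pos: [0.6431, 0.0315, 0.0305]
ee_rot: [[-0.844, -0.537, 0.003], [-0.537, 0.844, 0.0], [-0.003, -0.002, -1.0]]
wrist_force: [0.8, -0.1, 0.4]
gripper_width: 0.5
```

Emit:
{"name": "carry_out", "arguments": {
  "steps": [
    [[0,0,0],0],
    [[0,0,0],0],
    [[0,0,0],0],
    [[0,0,0],0],
    [[0,0,0],0],
    [[0,0,0],0]
  ],
  "gripper": -1
}}

```text
time_s: 12.15
tcp_pos: [0.6433, 0.0315, 0.031]
ee_rot: [[-0.844, -0.537, 0.004], [-0.537, 0.844, 0.0], [-0.003, -0.002, -1.0]]
wrist_force: [-0.1, 0.8, 1.9]
gripper_width: 0.15
```

Emit:
{"name": "carry_out", "arguments": {
  "steps": [
    [[0,0,0],0],
    [[0,0,0],0],
    [[0,0,0],8],
    [[0,0,0],16],
    [[0,0,0],24],
    [[0,0,0],32],
    [[0,0,0],40],
    [[0,0,0],48],
    [[0,0,0],56],
    [[0,0,0],64],
    [[0,0,0],72],
    [[0,0,0],80],
    [[0,0,0],88],
    [[0,0,0],90],
    [[0,0,0],90]
  ],
  "gripper": -0.35
}}

```text
time_s: 13.65
tcp_pos: [0.6432, 0.0315, 0.0307]
ee_rot: [[-0.537, 0.843, 0.004], [0.844, 0.537, 0.0], [-0.002, 0.003, -1.0]]
wrist_force: [0.1, 0.4, -0.8]
gripper_width: 0.324
```

Emit:
{"name": "carry_out", "arguments": {
  "steps": [
    [[0,0,0],0],
    [[0,0,0],0],
    [[0,0,0],0],
    [[0,0,0],0],
    [[0,0,0],0]
  ],
  "gripper": -1
}}

```text
time_s: 14.15
tcp_pos: [0.6431, 0.0315, 0.0307]
ee_rot: [[-0.537, 0.843, 0.003], [0.843, 0.537, 0.0], [-0.002, 0.003, -1.0]]
wrist_force: [0.4, -1.0, -0.2]
gripper_width: 0.15
```

Run:
```python
from h import *
s=r.sense();R=np.array(s["ee_rot"]);p=np.array(s["tcp_pos"]);print(p,s["joints"])
for t in ("A",(.4798,.2371)),: print(t[0],R.T@(np.array([*t[1],.092])-p)*100, "y ang",np.degrees(np.arctan2(R[1,1],R[0,1])))
print(s["gripper_width"])
```

```text
[0.64314073 0.03147263 0.03066642] [ 1.71981394e+01  3.41657842e+01 -9.46317118e+00  7.68634892e-02
 -4.61856187e+01 -1.64754464e+02]
A [26.10756196 -2.71146532 -6.18783994] y ang 32.49694722895478
0.15006887709710123
```

Emit:
{"name": "carry_out", "arguments": {
  "steps": [
    [[0,0,-3.5],0],
    [[0,0,-6.6],0],
    [[3,-0.3,-6.6],-8],
    [[7,-0.7,-6.6],-16],
    [[11,-1.1,-6.6],-24],
    [[15,-1.5,-6.6],-32],
    [[19,-1.9,-6.6],-40],
    [[23,-2.3,-6.6],-48],
    [[26.1,-2.7,-6.6],-56],
    [[26.1,-2.7,-6.6],-64],
    [[26.1,-2.7,-6.6],-72],
    [[26.1,-2.7,-6.6],-80],
    [[26.1,-2.7,-6.6],-88],
    [[26.1,-2.7,-6.6],-90],
    [[26.1,-2.7,-6.6],-90],
    [[26.1,-2.7,-6.6],-90]
  ]
}}

```text
time_s: 15.75
tcp_pos: [0.4799, 0.2371, 0.0962]
ee_rot: [[-0.844, -0.537, 0.003], [-0.537, 0.844, 0.0], [-0.003, -0.002, -1.0]]
wrist_force: [-0.0, -1.0, 0.9]
gripper_width: 0.154
```

Run:
```python
from h import *
s=r.sense();R=np.array(s["ee_rot"]);p=np.array(s["tcp_pos"]);print(p,s["gripper_width"],R.round(3),s["joints"])
for n in ("top","scene"):
  r.capture(n)
  for q in ("cell_c","pocket0"): print(n,q,[(np.round(d["centre"],4).tolist(),round(d["confidence"],2)) for d in r.place_of(n,q)])
print("A shift",R.T@(np.array([.4798,.2371,.050])-p)*100)
```

```text
[0.47989999 0.23712002 0.09617748] 0.1539426107837088 [[-0.844 -0.537  0.003]
 [-0.537  0.844  0.   ]
 [-0.003 -0.002 -1.   ]] [  43.74188398   20.74201802  -22.06258972    0.17844483  -47.04802202
 -101.41610901]
top cell_c []
top pocket0 [([0.5815, -0.2629, 0.1548], 0.3)]
scene cell_c [([0.475, 0.2389, 0.0635], 0.58), ([0.4869, 0.2722, 0.0066], 0.56), ([0.5195, 0.2659, 0.0026], 0.46), ([0.5756, -0.2582, 0.133], 0.46), ([0.5137, 0.2253, 0.0033], 0.38)]
scene pocket0 [([0.5119, 0.2277, 0.0042], 0.98), ([0.4873, 0.2677, 0.0035], 0.86), ([0.518, 0.2668, 0.0033], 0.66), ([0.4773, 0.2374, 0.0016], 0.57)]
A shift [0.02323197 0.01166921 4.61768604]
```

Emit:
{"name": "carry_out", "arguments": {
  "steps": [
    [[0.06,0.04,0],0],
    [[0.06,0.04,2],0],
    [[0.06,0.04,3.2],0],
    [[0.06,0.04,3.8],0],
    [[0.06,0.04,4.2],0],
    [[0.06,0.04,4.5],0],
    [[0.06,0.04,4.5],0]
  ]
}}

```text
time_s: 16.75
tcp_pos: [0.4794, 0.2373, 0.051]
ee_rot: [[-0.844, -0.537, 0.003], [-0.537, 0.844, 0.0], [-0.003, -0.002, -1.0]]
wrist_force: [-0.2, 0.6, -0.4]
gripper_width: 0.144
```

Emit:
{"name": "carry_out", "arguments": {
  "steps": [
    [[0,0,0.5],0],
    [[0,0,1.0],0],
    [[0,0,1.4],0],
    [[0,0,1.65],0],
    [[0,0,1.75],0],
    [[0,0,1.75],0]
  ]
}}

```text
time_s: 17.35
tcp_pos: [0.4797, 0.2375, 0.0344]
ee_rot: [[-0.843, -0.538, 0.004], [-0.538, 0.843, 0.0], [-0.004, -0.002, -1.0]]
wrist_force: [-2.0, 0.8, 7.3]
gripper_width: 0.155
```

Both cells are on the pocket floors: the floor contact came at the expected heights. I release, lift and go above the lantern, turning the jaws across the bar.

Emit:
{"name": "carry_out", "arguments": {
  "steps": [
    [[0,0,0],0],
    [[0,0,0],0],
    [[0,0,0],0],
    [[0,0,-3],0],
    [[0,0,-7],0],
    [[0,0,-12],0],
    [[0,0,-17],-8],
    [[0,0,-22],-16],
    [[2,-4.5,-22.5],-24],
    [[4,-9,-22.5],-32],
    [[6,-13.5,-22.5],-40],
    [[8,-18,-22.5],-48],
    [[10,-22.5,-22.5],-56],
    [[12,-27,-22.5],-64],
    [[14,-31.5,-22.5],-72],
    [[16,-36,-22.5],-80],
    [[17,-40.5,-22.5],-88],
    [[18.5,-45,-22.5],-96],
    [[18.5,-47.5,-22.5],-104],
    [[18.5,-47.5,-22.5],-112]
  ],
  "gripper": -0.4
}}

```text
time_s: 19.35
tcp_pos: [0.5787, -0.2669, 0.2577]
ee_rot: [[0.795, -0.607, 0.002], [-0.607, -0.795, -0.0], [0.002, -0.001, -1.0]]
wrist_force: [-0.9, 1.1, -0.5]
gripper_width: 0.298
```

Run:
```python
from h import *
s=r.sense();R=np.array(s["ee_rot"]);p=np.array(s["tcp_pos"]);print(p,s["gripper_width"],s["joints"],np.degrees(np.arctan2(R[1,1],R[0,1])))
t=r.capture("top");c=r.capture("scene")
z=lambda im,c,w:cv2.resize(im[c[1]-w*3//4:c[1]+w*3//4,c[0]-w:c[0]+w],(390,290),interpolation=cv2.INTER_CUBIC)
cv2.imwrite("pics/b3.png",np.vstack([np.hstack([z(t,(189,217),24),cv2.convertScaleAbs(z(c,(219,185),36),alpha=1.6)]),np.hstack([z(t,(388,190),60),cv2.convertScaleAbs(z(c,(380,250),90),alpha=1.6)])])[:,:,::-1])
for n in ("top","scene"):
  for q in ("cell_c","cap_grip","lantern"): print(n,q,[(np.round(d["centre"],4).tolist(),round(d["confidence"],2)) for d in r.place_of(n,q)])
b=ray("top",392.75,185.4,.162); print("bar centre",b)
# bar direction in world from first pics
e=lambda u,v:ray("top",365+u/12,165+v/12,.162)
for a,c in (((298,385),(412,150)),((245,360),(375,105))):
  d=e(*c)-e(*a);print(np.degrees(np.arctan2(d[1],d[0])))
print("shift",R.T@(np.array([.5785,-.263,.20])-p)*100)
```

```text
[ 0.57865442 -0.26690065  0.25773153] 0.2981240729141248 [-1.02478817e+01  2.20337949e+01  5.50595451e+00 -2.02738901e-02
 -7.33549630e+01  6.28796844e+01] -127.37392580875878
top cell_c [([0.4856, 0.2729, 0.0037], 0.61), ([0.4771, 0.2389, 0.0015], 0.59), ([0.5143, 0.2659, 0.0082], 0.58), ([0.5146, 0.2277, 0.0012], 0.51)]
top cap_grip [([0.3396, 0.0316, 0.0335], 0.91), ([0.5813, -0.2644, 0.1517], 0.84), ([0.6139, 0.1411, 0.0373], 0.78), ([0.5442, 0.0425, -0.0004], 0.64), ([0.4842, 0.2716, -0.0002], 0.19)]
top lantern []
scene cell_c [([0.5189, 0.2644, 0.0019], 0.57), ([0.5119, 0.2278, 0.0053], 0.56), ([0.4814, 0.2421, 0.0062], 0.45)]
scene cap_grip [([0.6147, 0.141, 0.0338], 0.85), ([0.338, 0.0369, 0.0305], 0.78), ([0.5786, -0.264, 0.1513], 0.62), ([0.5148, 0.2663, 0.0039], 0.37)]
scene lantern [([0.5785, -0.2612, 0.004], 0.72)]
bar centre [ 0.58017259 -0.263658    0.162     ]
-25.512106014730477
-26.534227212677248
shift [-0.25866474 -0.29348139  5.77309652]
```

View pics/b3.png

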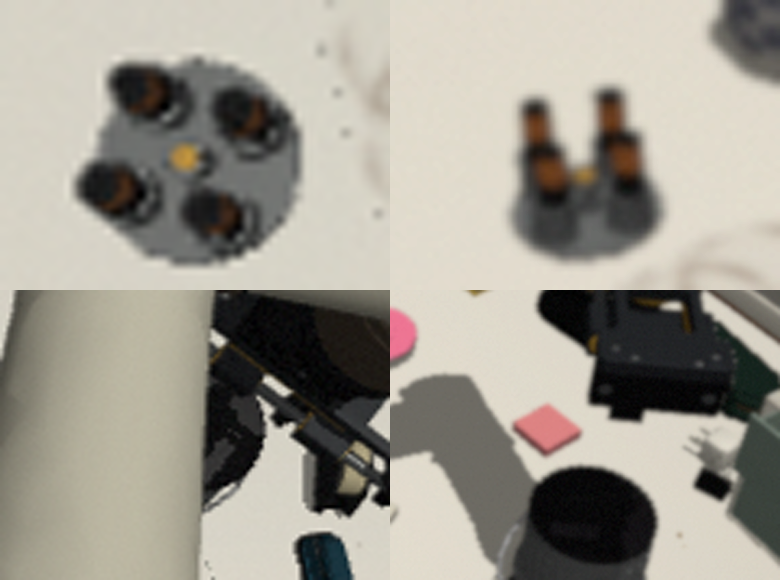

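All four sleeves now hold a cell: top crop cells at about (140,90), (240,110), (110,190) and (215,215), and equal heights in the scene view. I align over the bar at -26° and descend.

Emit:
{"name": "carry_out", "arguments": {
  "steps": [
    [[-0.14,-0.32,0],-6],
    [[-0.14,-0.32,3],-11.4],
    [[-0.14,-0.32,6],-11.4],
    [[-0.14,-0.32,8.3],-11.4],
    [[-0.14,-0.32,8.8],-11.4],
    [[-0.14,-0.32,8.8],-11.4]
  ],
  "gripper": -0.1
}}

```text
time_s: 20.35
tcp_pos: [0.5792, -0.2574, 0.1722]
ee_rot: [[0.899, -0.438, 0.004], [-0.438, -0.899, 0.0], [0.003, -0.002, -1.0]]
wrist_force: [0.1, 0.0, 0.8]
gripper_width: 0.449
```

Emit:
{"name": "carry_out", "arguments": {
  "steps": [
    [[0.29,0.54,0],0],
    [[0.29,0.54,0],0],
    [[0.29,0.54,1.5],0],
    [[0.29,0.54,2.5],0],
    [[0.29,0.54,2.8],0],
    [[0.29,0.54,2.8],0]
  ]
}}

```text
time_s: 20.95
tcp_pos: [0.5794, -0.2636, 0.1439]
ee_rot: [[0.899, -0.438, 0.003], [-0.438, -0.899, 0.0], [0.003, -0.001, -1.0]]
wrist_force: [0.0, -0.5, -0.3]
gripper_width: 0.45
```

Run:
```python
from h import *
s=r.sense();print(s["tcp_pos"],s["wrist_force"],s["gripper_width"],s["joints"])
t=r.capture("top");c=r.capture("scene")
z=lambda im,c,w:cv2.resize(im[c[1]-w*3//4:c[1]+w*3//4,c[0]-w:c[0]+w],(390,290),interpolation=cv2.INTER_CUBIC)
cv2.imwrite("pics/b4.png",np.hstack([z(t,(388,190),40),cv2.convertScaleAbs(z(c,(385,275),40),alpha=2)])[:,:,::-1])
```

```text
[ 0.5794236  -0.26361175  0.14392384] [ 0.01547375 -0.53550715 -0.26794948] 0.45002823850957757 [-9.94308550e+00  2.65759228e+01 -4.12087143e+00 -4.28386445e-02
 -5.91396702e+01  7.39729231e+01]
```

View pics/b4.png

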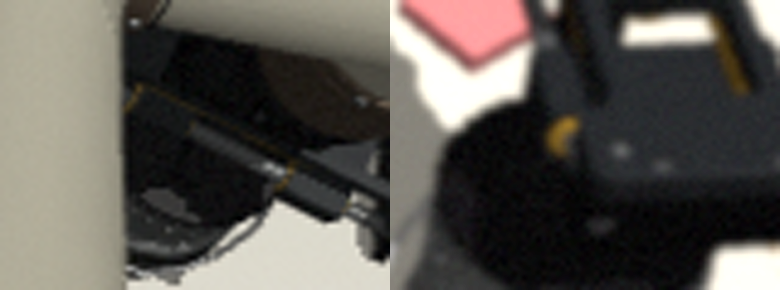

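The gripper is over the black cap, with nothing touching. I close on the bar.

Emit:
{"name": "carry_out", "arguments": {
  "steps": [
    [[0,0,0],0],
    [[0,0,0],0],
    [[0,0,0],0],
    [[0,0,0],0],
    [[0,0,0],0],
    [[0,0,0],0],
    [[0,0,0],0]
  ],
  "gripper": -1
}}

```text
time_s: 21.75
tcp_pos: [0.58, -0.2637, 0.1449]
ee_rot: [[0.899, -0.438, 0.005], [-0.438, -0.899, -0.0], [0.005, -0.002, -1.0]]
wrist_force: [-0.1, -0.5, 0.6]
gripper_width: 0.157
```

Emit:
{"name": "carry_out", "arguments": {
  "steps": [
    [[0,0,0],2],
    [[0,0,0],4],
    [[0,0,0],6],
    [[0,0,0],6],
    [[0,0,0],6]
  ]
}}

```text
time_s: 22.25
tcp_pos: [0.5801, -0.2638, 0.1449]
ee_rot: [[0.849, -0.529, 0.005], [-0.529, -0.849, -0.001], [0.004, -0.002, -1.0]]
wrist_force: [0.2, -1.0, 0.4]
gripper_width: 0.158
```

Run:
```python
from h import *
s=r.sense();R=np.array(s["ee_rot"]);print(s["tcp_pos"],s["wrist_force"],s["moment"],s["gripper_width"],np.degrees(np.arctan2(R[1,1],R[0,1])),s["effort"])
```

```text
[ 0.58006009 -0.26378664  0.1449322 ] [ 0.19573526 -1.04301216  0.42358625] [-0.04736466  0.05120406  0.0229051 ] 0.1582576229175527 -121.93943827346108 [ 8.98304768e-02 -4.13456941e+01  1.72804606e+01  3.72474924e+00
  8.09636456e-02  7.32579821e-03]
```

Clockwise turns freely past 3° with only 0.02 Nm. I go on to about 40° and check the moment.

Emit:
{"name": "carry_out", "arguments": {
  "steps": [
    [[0,0,0],6],
    [[0,0,0],12],
    [[0,0,0],18],
    [[0,0,0],24],
    [[0,0,0],30],
    [[0,0,0],34],
    [[0,0,0],34]
  ]
}}

```text
time_s: 22.95
tcp_pos: [0.58, -0.2638, 0.145]
ee_rot: [[0.408, -0.913, 0.005], [-0.913, -0.408, -0.001], [0.002, -0.004, -1.0]]
wrist_force: [0.6, -0.0, 1.6]
gripper_width: 0.16
```

Run:
```python
from h import *
s=r.sense();R=np.array(s["ee_rot"]);print(s["tcp_pos"],s["wrist_force"],s["moment"],s["gripper_width"],np.degrees(np.arctan2(R[1,1],R[0,1])))
```

```text
[ 0.58003938 -0.26380882  0.1449927 ] [ 0.6388485  -0.00768236  1.63223673] [ 0.04655373  0.10277838 -0.01857466] 0.16030431830702677 -155.90175241488242
```

Emit:
{"name": "carry_out", "arguments": {
  "steps": [
    [[0,0,0],7],
    [[0,0,0],14],
    [[0,0,0],21],
    [[0,0,0],28],
    [[0,0,0],35],
    [[0,0,0],42],
    [[0,0,0],48],
    [[0,0,0],48]
  ]
}}

```text
time_s: 23.75
tcp_pos: [0.5793, -0.2636, 0.145]
ee_rot: [[-0.404, -0.915, 0.003], [-0.915, 0.404, -0.0], [-0.001, -0.003, -1.0]]
wrist_force: [-1.3, 0.7, 2.6]
gripper_width: 0.16
```

Emit:
{"name": "carry_out", "arguments": {
  "steps": [
    [[0,0,-0.3],0],
    [[0,0,-0.6],0],
    [[0,0,-0.9],0],
    [[0,0,-1.2],0],
    [[0,0,-1.2],0]
  ]
}}

```text
time_s: 24.25
tcp_pos: [0.5797, -0.2638, 0.1577]
ee_rot: [[-0.403, -0.915, 0.004], [-0.915, 0.403, -0.001], [-0.001, -0.004, -1.0]]
wrist_force: [-0.6, -0.4, 0.0]
gripper_width: 0.163
```

Run:
```python
from h import *
s=r.sense();R=np.array(s["ee_rot"]);print(s["tcp_pos"],s["wrist_force"],s["moment"],s["gripper_width"],np.degrees(np.arctan2(R[1,1],R[0,1])))
```

```text
[ 0.57974417 -0.26376125  0.15769073] [-0.6386107  -0.38999278  0.01097725] [ 0.06304331 -0.06496899  0.03304252] 0.16333495925340638 156.2301833936337
```

Emit:
{"name": "carry_out", "arguments": {
  "steps": [
    [[0,0,-1],0],
    [[0,0,-3],0],
    [[0,0,-5.5],0],
    [[0,0,-8],0],
    [[0,0,-9.5],0],
    [[0,0,-10],0],
    [[0,0,-10],0],
    [[0,0,-10],0],
    [[0,0,-10],0]
  ]
}}

```text
time_s: 25.15
tcp_pos: [0.5787, -0.2635, 0.2563]
ee_rot: [[-0.403, -0.915, 0.002], [-0.915, 0.403, 0.0], [-0.001, -0.002, -1.0]]
wrist_force: [0.3, -0.2, -0.5]
gripper_width: 0.159
```

Run:
```python
from h import *
s=r.sense();print(s["tcp_pos"],s["wrist_force"],s["gripper_width"],max(np.abs(s["joint_velocities"])))
t=r.capture("top");c=r.capture("scene")
cv2.imwrite("pics/b5.png",np.vstack([cv2.convertScaleAbs(c[150:380,140:500],alpha=1.7),cv2.resize(t[120:300,170:450],(360,230))])[:,:,::-1])
print([(np.round(d["centre"],3).tolist(),round(d["confidence"],2)) for q in ("cap_grip","cell_c","lip_balm","glue_stick") for d in r.place_of("scene",q)])
```

```text
[ 0.57873848 -0.26348597  0.25626709] [ 0.31286945 -0.23940548 -0.46821172] 0.15944817454702942 0.24801100586355274
[([0.617, 0.14, 0.035], 0.97), ([0.581, -0.261, 0.263], 0.73), ([0.34, 0.038, 0.029], 0.66), ([0.487, 0.273, 0.007], 0.57), ([0.48, 0.239, 0.005], 0.55), ([0.52, 0.264, 0.003], 0.41), ([0.509, 0.226, 0.006], 0.41), ([0.542, 0.036, -0.001], 0.69), ([0.416, -0.088, 0.003], 0.68)]
```

View pics/b5.png

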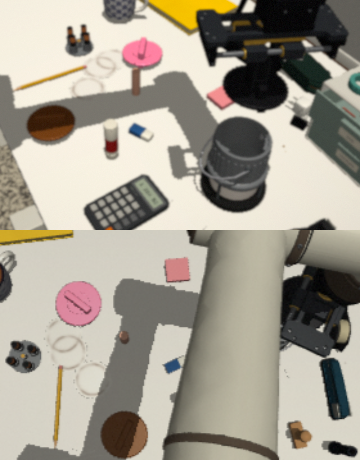

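The picture shows the black cap held level in the gripper (255,85) and clear of the open lantern (235,160). The carrier (78,40) holds four cells and the bystanders are in place, so I hand in.

```bash
python3 -c "
from station import r
print(r.finish_job())"
```

```text
the job is handed in; nothing more can be done
None
```

The job is handed in at about 25 s of the 72 s allowed. The hand-in itself gives no verdict.

**Cells:** I picked up the two spare cells and lowered them into the two empty sleeves of the carrier. Each met the floor at its expected height, with 6–7 N of push, and was then released. The pictures show four cells in the carrier, which stands level on the desk.

**Cap:** I gripped the black cap across its bar and turned it clockwise seen from above. That was the way it opened, with no noticeable resistance, so I did not need to try anticlockwise. After 88° it lifted off.

**Last checks:**
- **Height:** the cap is in the fingers and level, with its bar about 130 mm above the rim. The network's reading is 0.263 m above the desk, against about 0.265 m from the arm's pose.
- **Grip:** the opening is 14 mm, which matches the bar.
- **Bystanders:** none visibly moved. The network still found the lip balm and glue stick where they were; I judged the other three only from the pictures.

**Uncertain:**
- The cap's weight did not show in the wrist force (-0.5 N, about the noise), so the hold rests on the picture and the opening.
- The top view of the lantern was hidden by the arm at the end, so only the scene camera confirms the cap is clear.

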